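# Lift the slide rack out of its dish with the carrying pin

### The arm

A 6-joint arm with a two-finger parallel gripper is mounted at the origin on the work surface. World frame = base frame: x ahead of the robot, y to its left, z up, the work surface at z = 0. Lengths are in m, angles in rad, forces in N, time in s.
With the tool pointing down it reaches from about 0.3 to 0.775 m from the base axis. Payload 14.6 kg.
Tool frame: the origin (TCP) lies at the very end of the fingers, on their centre line; the grasp point (between the pads) lies 19 mm behind it; z points along the fingers, y is the line along which they close (so a half turn about z gives the same grasp; the last joint's range is limited). The gripper opens to 94 mm and grips with 3 to 60 N. Pads are 16 mm wide; open, the fingers measure 119 mm over their backs; the gripper's body (75 mm by 177 mm) begins 78 mm behind the grasp point.
Start: joints at [1.153, 0.3, 1.521, -0, 1.321, -0.067], TCP at [0.189, 0.516, 0.205] pointing down, gripper open.
Joint ranges: [-3.03, 3.03], [-0.79, 2.21], [0.23, 2.52], [-1.04, 4.18], [0, 3.07], [-2.55, 2.55]. Speed limits (rad/s): [2.22, 2.22, 2.57, 3.14, 3.14, 3.14].

### API

Orientations are given as [roll, pitch, yaw] about the fixed x, y, z axes, in that order (R = Rz(yaw) Ry(pitch) Rx(roll)).
In Python, from station import ctrl, camera, camera_info, finder gives the robot as it stands.
- The arm moves only by the tool carry_out, never from a script. Its argument "motion" is a list of rows, each a list of 2 entries, a list of its own where there are three numbers: the shift along the tool's x, y, z as a fraction of full scale, then the turn about the tool's z as a fraction of full scale. A call has 1 to 12 rows; each row is the pose to reach, as a shift and turn from the pose commanded when the call began, along the tool's axes at that moment, turning the shorter way round; what a row does not reach only later rows make up. Full scale, the value 1, is 200 mm for a shift and 360 degrees for a turn. A row lasts 1/10 s, in which the tool goes at most 50 mm and 8.59 degrees, less where a joint would pass 70% of its speed; a pose out of reach is approached as far as the arm can. A call with a number of a shift or a turn outside -1 to 1 is refused whole. A call with a gripper value outside its range is refused whole. "hand" is the closure, from -1 (fully open) to 1 (shut), set as the call begins (left out, the last holds). The fingers move at their own pace and stop on an object; "force" is the grip in N (left out, the last holds). Time passes only in rows, so rows that repeat a pose let the fingers close. It gives the time, the measured TCP pose, the force, the opening and the grip force at its end, in the units of the state.
- ctrl.get_obs(): the state, without advancing time (a new reading comes with each control period).
- camera(name): name is "scene" or "side" or "wrist"; returns (picture, depth): 384x512x3 uint8, blue, green, red; 384x512 float32, m along the optical axis (not along the pixel's ray), 0 where there is no reading.
- camera_info(name): a dict with "camera_matrix" (3x3 intrinsics, pixels), "origin" and "attitude" of the camera in the world. Camera axes: x right, y down, z forward; pixel columns grow to the right and rows downward; lengths in m; the calibration is good to about 2 mm. A picture is of the moment at which its call begins: read the wrist's pose just before it. camera_info takes no time and is no camera call; for the wrist camera it gives the pose at the moment of the call.
- ctrl.hand_in(): hands the job in; it is judged then, once.
Trained networks look in the newest picture that a camera, given by its name, has taken for a name from the list of things; names that differ only in an ending like _2 or _b are one class to them, and where a whole thing is asked for, a point or a joint stands for the part that bears it (a point fixed in the world has none). Each returns a list of dicts, best first, with "conf" (0 to 1); they miss things now and then, are a little off and sometimes report something else, mostly with a low value. They report only what shows in the picture. A call takes as long as a camera call. They do not tell look-alikes from the thing itself.
- finder.boxes_of(camera, query): "location" ([column, row] in pixels, amid what is visible of it).
- finder.cut_out(camera, query): "mask" (384x512 bool, what is visible of it) and "location" ([column, row] in pixels, amid what is visible of it).
- finder.pinpoint(camera, query): "location" ([column, row] in pixels: a listed point, or the origin of a listed thing).
The state is a dict: "time_s": time; "qpos": joint angles; "joint_vel": joint speeds; "tau": joint torques, N m; "ee_pos": TCP position; "eef_rot": TCP orientation; "force": force on the tool from outside, world axes, zero at the start; "moment": the same for the moment, N m; "grip_width": finger opening in m; "grip_force": force on a finger pad.
Only numpy, scipy, OpenCV 4.12 (cv2) and the standard library are available. Lean on these libraries where they do the work, as an engineer would, in place of code of your own. Each camera call takes 0.05 s, during which the arm holds its last target. There are 200 camera calls.

### The job

Take the steel carrying pin from its blue rest and pass it through both red wire eyes of the slide rack while the rack still stands in its glass dish. Then lift the rack by the pin, level and straight up, and finish holding it in the air over the dish, at least 2 cm clear of the rim, level and still so that the slides can be looked over: the rack hangs from the pin alone, and the program ends while the gripper still holds it. Leave the dish and the other things on the bench where they stand.

Things in the scene. Friction and masses are not known exactly. Their poses are not given: they have to be found in the camera images.
- lift_pin: Carrying pin: straight level steel rod, diameter 8 mm, 180 mm long, rounded tip; black ball knob (22 mm, does not fit the eyes) at the other end; 80 g. Origin mid-length on the axis, x axis along the rod: tip at +90 mm, knob centre at -98 mm; free to roll about x. Starts in the rest, tip pointing roughly to the robot's right (-y), axis 51 mm above the bench.
- pin_tip (a point): The pin's rounded tip (on the axis).
- pin_knob (a point): Centre of the pin's black ball knob.
- pin_rest: Fixed blue sawtooth pipette rest, base 104 x 116 mm, 57 mm high; origin: centre of underside. Two toothed plates, 6 mm thick, at x = -35 and +35 mm. The pin lies along x in the middle V notch (y = 0), its mid-length within 8 mm of the rest's origin, so the bare rod stands out by more than 40 mm beyond both plates.
- slide_rack: Wire rack with 12 fixed slides (up to 31 mm high), 104 x 83 mm, 220 to 370 g, balanced; origin: centre of underside, x axis roughly to the robot's right. At x = -50 and +50 mm a strap rises to a red wire eye facing along x: inner diameter 16 mm, outer 24, centre 85 mm above the underside; free space between them. Stands loose in the dish. A pin in the eyes rises 8 mm before it lifts.
- eye_near (a point): Centre of the rack's eye at x = -50 mm, on the side of the pin rest (the robot's left).
- eye_far (a point): Centre of the rack's eye at x = +50 mm (the robot's right).
- dish: Loose empty glass staining dish, open on top, 124 x 100 mm outside, 45 mm high, walls and floor 4 mm; 0.7 kg. Origin: centre of its underside; long side along its x axis, as the rack's.
- dish_lid: Bystander: the dish's glass lid with a small knob, 130 x 106 mm, 27 mm high, lying on the bench; origin: centre of its underside.
- bottle_cream: Bystander: cream plastic bottle, diameter 60 mm, 130 mm high, origin: centre of its underside.
- bottle_amber: Bystander: amber glass bottle, diameter 60 mm, 130 mm high, origin: centre of its underside.
- slide_box: Bystander: flat blue slide box, 85 x 175 x 30 mm, origin: centre of its underside.
Not all that is in view belongs to the job. Several things have the shape of the lift_pin; the one meant has the colours described above.

How it is judged:
On the way, in this order (a step that is already met when the one before it is completed fails the run):
1. the pin passes through both eyes while the rack still stands in its dish (x of eye_near in the frame of lift_pin between -0.085 and 0.085 m and y of eye_near in the frame of lift_pin between -0.009 and 0.009 m and z of eye_near in the frame of lift_pin between -0.009 and 0.009 m and x of eye_far in the frame of lift_pin between -0.085 and 0.085 m and y of eye_far in the frame of lift_pin between -0.009 and 0.009 m and z of eye_far in the frame of lift_pin between -0.009 and 0.009 m and height (world z) of slide_rack below 0.02 m), for 0.2 s.
2. the rack, hanging on the pin, is lifted out of the dish (x of eye_near in the frame of lift_pin between -0.085 and 0.085 m and y of eye_near in the frame of lift_pin between -0.009 and 0.009 m and z of eye_near in the frame of lift_pin between -0.009 and 0.009 m and x of eye_far in the frame of lift_pin between -0.085 and 0.085 m and y of eye_far in the frame of lift_pin between -0.009 and 0.009 m and z of eye_far in the frame of lift_pin between -0.009 and 0.009 m and height (world z) of slide_rack above 0.055 m), for 0.2 s.
At the end, for the whole second after the job is handed in: Gripper holds the pin, which passes through both eyes and alone carries the rack; its underside 65 mm or more above the bench, within 40 mm of over the dish, tilt under 0.1 rad, under 20 mm/s and 0.2 rad/s; no finger, arm or dish touches it; dish and bystanders within 30 mm of their start (x of eye_near in the frame of lift_pin between -0.085 and 0.085 m and y of eye_near in the frame of lift_pin between -0.009 and 0.009 m and z of eye_near in the frame of lift_pin between -0.009 and 0.009 m and x of eye_far in the frame of lift_pin between -0.085 and 0.085 m and y of eye_far in the frame of lift_pin between -0.009 and 0.009 m and z of eye_far in the frame of lift_pin between -0.009 and 0.009 m and contact force between slide_rack and lift_pin above 1 N and contact force between lift_pin and the fingers above 2 N and contact force between slide_rack and the arm below 0.3 N and contact force between slide_rack and the fingers below 0.3 N and contact force between slide_rack and dish below 0.05 N and height (world z) of slide_rack above 0.065 m and horizontal distance between slide_rack and dish below 0.04 m and angle between slide_rack's own z axis and vertical below 0.1 rad and linear speed of slide_rack below 0.02 m/s and angular speed of slide_rack below 0.2 rad/s and distance of each of dish, dish_lid, bottle_cream, bottle_amber, slide_box from where it was at the start of the episode below 0.03 m); the arm keeps its last pose, push and grip.
It fails at once if the rack is tipped by more than 0.3 rad (17 degrees) (angle between slide_rack's own z axis and vertical above 0.3 rad).
It fails at once if the dish is moved by more than 30 mm (distance of dish from where it was at the start of the episode above 0.03 m).
It fails at once if a bystander (lid, bottles, slide box) is moved by more than 30 mm (distance of any of dish_lid, bottle_cream, bottle_amber, slide_box from where it was at the start of the episode above 0.03 m).
It also fails if it takes over 51 s, if anything falls off the work surface, if the arm or the gripper's body presses on something with over 40 N, if the wrist force passes 120 N, or if a joint passes its speed limit or range.

## Working session

There is one attempt and no reset: what is moved stays moved. The work goes in short steps, Python scripts to look and compute and a tool call to move; the robot and the scene stay as the last step left them, time stands still between calls to the robot, and variables do not carry over. Pictures are saved under pics/ and viewed, at most 10 in all, crops included, and the job is handed in when it is done.

Besides the shell and the picture viewer there is one more tool, called after "Emit:" as name(argument=value, ...) on one line, values as JSON. carry_out: Moves the arm, as the interface text tells. Its arguments: {"type":"object","properties":{"motion":{"type":"array","items":{"type":"array"}},"hand":{"type":"number"},"force":{"type":"number"}},"required":["motion"]}

```bash
mkdir -p pics; ls; cat > h.py <<'E'
import numpy as np, cv2
from station import ctrl, camera, camera_info, finder
from scipy.spatial.transform import Rotation as R
def cam(name):
    i=camera_info(name); K=np.array(i["camera_matrix"]); o=np.array(i["origin"]); a=np.array(i["attitude"])
    A=a if a.shape==(3,3) else (R.from_euler('xyz',a).as_matrix() if a.size==3 else None)
    return K,o,A
def ray(c,px):
    K,o,A=c; d=A@np.linalg.inv(K)@np.array([px[0],px[1],1.]); return o,d
def at_z(c,px,z):
    o,d=ray(c,px); return o+d*(z-o[2])/d[2]
def tri(rays):
    M=np.zeros((3,3));b=np.zeros(3)
    for o,d in rays:
        d=d/np.linalg.norm(d);P=np.eye(3)-np.outer(d,d);M+=P;b+=P@o
    return np.linalg.solve(M,b)
def proj(c,p):
    K,o,A=c; q=K@(A.T@(np.array(p)-o)); return q[:2]/q[2]
E
python3 - <<'E'
from h import *
for n in("scene","side","wrist"):
    i=camera_info(n);print(n,np.array(i["origin"]),i["attitude"],np.array(i["camera_matrix"]).round(1).tolist())
    im,d=camera(n);cv2.imwrite(f"pics/{n}0.png",im);np.savez(f"{n}0.npz",im=im,d=d)
    for q in("lift_pin","pin_tip","pin_knob","eye_near","eye_far","slide_rack","dish","pin_rest"):
        r=finder.pinpoint(n,q);print(q,[(np.round(x["location"],1).tolist(),round(x["conf"],2)) for x in r[:4]])
a=cv2.imread("pics/scene0.png");b=cv2.imread("pics/side0.png");
cv2.imwrite("pics/wide.png",cv2.resize(np.hstack([a,b]),(800,300)))
print(ctrl.get_obs())
E
```

```text
pics
scene [0.78171313 0.33210439 0.88015522] [-2.63992927  0.01191231  2.52596057] [[375.6, 0.0, 258.5], [0.0, 375.6, 187.4], [0.0, 0.0, 1.0]]
lift_pin [([386.5, 221.8], 0.75), ([323.0, 253.9], 0.6)]
pin_tip [([294.8, 225.1], 0.63), ([352.0, 232.2], 0.54), ([232.0, 144.6], 0.34), ([211.9, 104.5], 0.23)]
pin_knob [([424.9, 218.4], 0.71), ([355.1, 285.9], 0.54), ([166.0, 131.7], 0.16)]
eye_near [([256.7, 174.6], 0.85)]
eye_far [([236.3, 147.7], 0.69), ([213.3, 105.2], 0.4)]
slide_rack [([245.0, 180.0], 0.57), ([250.0, 307.8], 0.2)]
dish [([244.4, 180.2], 0.98)]
pin_rest [([318.0, 262.7], 0.92)]
side [ 0.20468857 -0.73121136  0.94896682] [-2.42375737  0.00804777 -0.42544435] [[454.2, 0.0, 259.2], [0.0, 454.2, 191.1], [0.0, 0.0, 1.0]]
lift_pin [([228.4, 147.4], 0.7)]
pin_tip [([190.4, 176.4], 0.74), ([240.7, 165.0], 0.7)]
pin_knob [([129.3, 169.0], 0.63), ([211.1, 129.1], 0.6)]
eye_near [([265.5, 190.0], 0.95), ([226.5, 147.0], 0.41), ([273.8, 225.3], 0.22)]
eye_far [([280.4, 218.8], 0.9)]
slide_rack [([272.3, 227.5], 0.69)]
dish [([273.9, 232.6], 0.89)]
pin_rest []
wrist [0.10976535 0.
[... 237 characters left out ...]
est []
{'time_s': 1.35, 'qpos': array([ 1.15343027e+00,  2.99927783e-01,  1.52101707e+00,  2.50542214e-05,
        1.32069380e+00, -6.66120122e-02]), 'joint_vel': array([ 4.98880160e-04,  5.18046061e-05,  3.73976078e-04, -3.31120819e-05,
       -3.98167685e-04, -2.23208688e-03]), 'tau': array([ 1.57481467e-03, -5.31658745e+01, -3.52913475e+01,  7.09302071e-02,
        2.13050708e-02, -3.89135849e-06]), 'ee_pos': array([0.18897988, 0.51649762, 0.20542311]), 'eef_rot': array([-3.14154837e+00, -2.72826904e-05,  2.79083241e+00]), 'force': array([-0.35134204, -0.4703115 , -0.18464709]), 'moment': array([-0.00674511,  0.03924759,  0.02091357]), 'grip_force': 0.0, 'grip_width': 0.09353060594897507}
```

View pics/scene0.png

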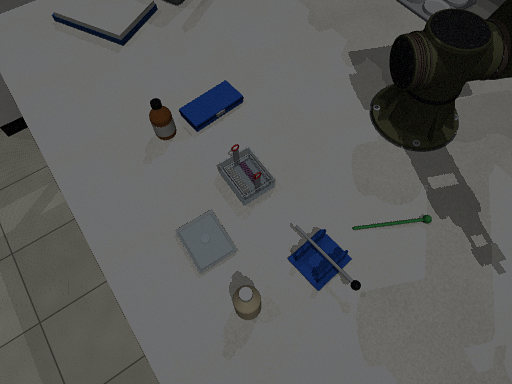

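View pics/side0.png

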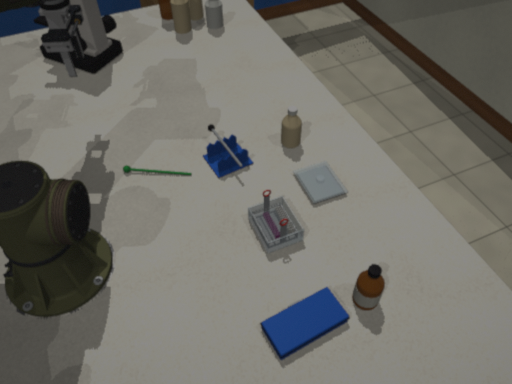

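The scene view shows the steel pin with its black knob at (355,285) and tip at (293,224), lying in the blue rest. The green pin at (390,222) is a decoy. The red eyes are at (257,175) and (236,148). In the side view the knob is at (211,128), the tip at (241,165), and the eyes at (266,191) and (283,221).

```bash
python3 - <<'E'
from h import *
s=cam("scene");d=cam("side")
P={"tip":((294.8,225.1),(240.7,165)),"knob":((355.1,285.9),(211.1,129.1)),"near":((256.7,174.6),(265.5,190)),"far":((236.3,147.7),(282,221)),"dish":((244.4,180.2),(273.9,232.6))}
X={}
for k,(a,b) in P.items():
    p=tri([ray(s,a),ray(d,b)]);X[k]=p
    print(k,p.round(4),(proj(s,p)-a).round(1),(proj(d,p)-b).round(1))
for z in(.051,):
    for c,i in((s,0),(d,1)): print(i,[at_z(c,P[k][i],z).round(4) for k in("tip","knob")])
for z in(.089,):
    for c,i in((s,0),(d,1)): print(i,[at_z(c,P[k][i],z).round(4) for k in("near","far")])
for a,b in(("knob","tip"),("near","far")):
    v=X[b]-X[a];print(a,b,np.linalg.norm(v),np.arctan2(v[1],v[0]))
E
```

```text
tip [0.5153 0.0908 0.0541] [ 0.8 -0.1] [0.6 0.1]
knob [0.4949 0.2791 0.0431] [-0.2  0. ] [-0.2 -0. ]
near [ 0.5228 -0.0548  0.0969] [ 0.7 -0.1] [0.7 0.1]
far [ 0.5183 -0.154   0.0905] [ 0.1 -0. ] [0.1 0. ]
dish [ 0.5228 -0.1124 -0.0114] [ 1.4 -0.2] [1.5 0.1]
0 [array([0.5159, 0.0891, 0.051 ]), array([0.4971, 0.2799, 0.051 ])]
1 [array([0.5149, 0.0948, 0.051 ]), array([0.4928, 0.2699, 0.051 ])]
0 [array([ 0.5216, -0.0595,  0.089 ]), array([ 0.518 , -0.1551,  0.089 ])]
1 [array([ 0.5243, -0.0476,  0.089 ]), array([ 0.5186, -0.1529,  0.089 ])]
knob tip 0.18972782119657802 -1.4632461782478323
near far 0.0995817160046083 -1.6158229765454049
```

```bash
cat >> h.py <<'E'
def mv(p,yaw):
    o=ctrl.get_obs();e=o["eef_rot"];A=R.from_euler('xyz',e).as_matrix()
    s=A.T@(np.array(p)-o["ee_pos"])/.2; t=-(yaw-e[2]); t=(t+np.pi)%(2*np.pi)-np.pi
    print("from",o["ee_pos"].round(4),e.round(4),"shift",s.round(4),"turn",round(t/2/np.pi,4),"t",round(o["time_s"],2))
E
python3 - <<'E'
from h import *
s=cam("scene");print("bottle top",at_z(s,(245,292),.13))
mv([.499,.24,.15],1.678)
E
```

```text
bottle top [0.70921107 0.16795437 0.13      ]
from [0.189  0.5165 0.2054] [-3.1415 -0.      2.7908] shift [-1.9308 -0.7657  0.2771] turn 0.1771 t 1.35
```

Emit:
carry_out(motion=[[[-0.24,-0.1,0],0.022],[[-0.48,-0.2,0],0.044],[[-0.72,-0.3,0],0.066],[[-0.96,-0.4,0],0.088],[[-0.96,-0.4,0],0.088],[[-0.96,-0.4,0],0.088]], hand=-1)

```text
time_s: 1.95
ee_pos: [0.3426, 0.3747, 0.2055]
eef_rot: [3.141, -0.0, 2.237]
force: [0.0, 0.9, 0.9]
grip_width: 0.094
grip_force: 0.0
```

```bash
python3 -c "
from h import *
mv([.499,.24,.15],1.678)"
```

```text
from [0.3426 0.3747 0.2055] [ 3.1414e+00 -1.0000e-04  2.2366e+00] shift [-1.0126  0.1989  0.2776] turn 0.0889 t 1.95
```

Emit:
carry_out(motion=[[[-0.24,0.05,0],0.022],[[-0.48,0.1,0.05],0.044],[[-0.72,0.15,0.15],0.066],[[-1,0.2,0.28],0.089],[[-1,0.2,0.28],0.089],[[-1,0.2,0.28],0.089],[[-1,0.2,0.28],0.089]])

```text
time_s: 2.65
ee_pos: [0.4962, 0.2446, 0.1499]
eef_rot: [3.141, -0.0, 1.682]
force: [0.3, 0.6, -0.4]
grip_width: 0.0942
grip_force: 0.0
```

```bash
python3 - <<'E'
from h import *
c=cam("wrist");im,dp=camera("wrist");cv2.imwrite("pics/w1.png",im);np.savez("w1.npz",im=im,d=dp)
for q in("lift_pin","pin_tip","pin_knob","eye_near","eye_far"):
    for x in finder.pinpoint("wrist",q)[:3]:
        l=x["location"];print(q,np.round(l,1),round(x["conf"],2),at_z(c,l,.051 if "pin" in q else .089).round(4))
mv([.499,.24,.15],1.678)
E
```

```text
lift_pin [ 69.7 189.2] 0.95 [0.335  0.2265 0.051 ]
lift_pin [261.  255.5] 0.6 [0.5069 0.1814 0.051 ]
lift_pin [259.5 152.1] 0.27 [0.4946 0.277  0.051 ]
pin_tip [149.6 236.6] 0.69 [0.4046 0.1892 0.051 ]
pin_knob [261.3 149.5] 0.82 [0.4959 0.2793 0.051 ]
pin_knob [441.3 260.5] 0.39 [0.6736 0.1947 0.051 ]
from [0.4966 0.2438 0.15  ] [ 3.1407e+00 -3.0000e-04  1.6803e+00] shift [-0.0202  0.0098  0.0001] turn 0.0004 t 2.95
```

View pics/w1.png

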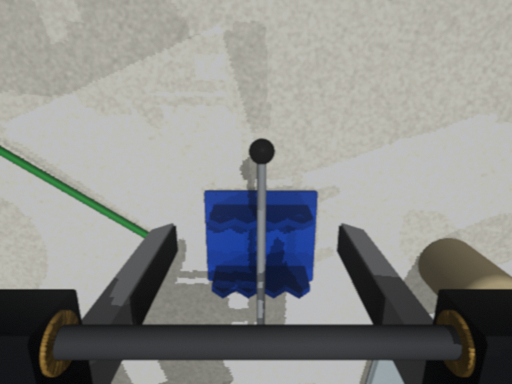

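The wrist view shows the pin as a vertical line at column 261, with the knob at (261,151) and the rest below it. The finger gap's centre is near column 257.

```bash
python3 - <<'E'
from h import *
c=cam("wrist");z=np.load("w1.npz");im=z["im"]
g=im.astype(int); sat=g.max(2)-g.min(2)
k=np.argwhere((g.max(2)<45)&(np.abs(np.indices(sat.shape)[1]-261)<25)&(np.indices(sat.shape)[0]<175))
print("knob",k.mean(0),len(k))
pts=[]
for r in range(195,295,3):   # grey rod on blue
    cs=[x for x in range(245,278) if sat[r,x]<35 and g[r,x,2]>50]
    if 4<len(cs)<14: pts.append(at_z(c,(np.median(cs),r),.051)); 
pts=np.array(pts);print(len(pts))
f=np.polyfit(pts[:,1],pts[:,0],1);res=pts[:,0]-np.polyval(f,pts[:,1]);print(f,res.std())
print("yaw",np.arctan2(1,f[0]))
kn=at_z(c,k.mean(0)[::-1],.051);print(kn)
yaw=np.arctan2(1,f[0]);u=np.array([np.cos(yaw),np.sin(yaw)])
gy=kn[1]-.038*u[1];print("grasp",np.polyval(f,gy),gy)
mv([np.polyval(f,gy),gy,.032],yaw)
E
```

```text
knob [151.08656036 261.27562642] 439
34
[-0.10704241  0.5263023 ] 0.00017692757754732882
yaw 1.6774326868915932
[0.49656055 0.27722063 0.051     ]
grasp 0.5006724436357588 0.23943647555696893
from [0.4966 0.2438 0.15  ] [ 3.1407e+00 -3.0000e-04  1.6803e+00] shift [-0.0241  0.0173  0.5901] turn 0.0005 t 2.95
```

Emit:
carry_out(motion=[[[-0.024,0.017,0.1],0],[[-0.024,0.017,0.3],0],[[-0.024,0.017,0.5],0],[[-0.024,0.017,0.59],0],[[-0.024,0.017,0.59],0],[[-0.024,0.017,0.59],0],[[-0.024,0.017,0.59],0]])

```text
time_s: 3.65
ee_pos: [0.5016, 0.2391, 0.0331]
eef_rot: [3.139, -0.001, 1.679]
force: [0.1, 0.9, 0.7]
grip_width: 0.0941
grip_force: 0.0
```

Emit:
carry_out(motion=[[[0,0,0],0],[[0,0,0],0],[[0,0,0],0],[[0,0,0],0],[[0,0,0],0],[[0,0,0],0],[[0,0,0],0],[[0,0,0],0],[[0,0,0],0],[[0,0,0],0]], hand=1, force=50)

```text
time_s: 4.65
ee_pos: [0.5009, 0.2386, 0.0314]
eef_rot: [-3.142, 0.0, 1.679]
force: [0.2, -0.3, 0.3]
grip_width: 0.0167
grip_force: 0.0
```

Still closing.

Emit:
carry_out(motion=[[[0,0,0],0],[[0,0,0],0],[[0,0,0],0],[[0,0,0],0]])

```text
time_s: 5.05
ee_pos: [0.5009, 0.2386, 0.0315]
eef_rot: [-3.142, 0.0, 1.679]
force: [-0.6, 0.2, 1.0]
grip_width: 0.0068
grip_force: 50.0
```

Emit:
carry_out(motion=[[[0,0,-0.1],0],[[0,0,-0.3],0],[[0,0,-0.5],0],[[0,0,-0.7],0],[[0,0,-0.7],0],[[0,0,-0.7],0],[[0,0,-0.7],0]])

```text
time_s: 5.75
ee_pos: [0.5003, 0.2384, 0.17]
eef_rot: [-3.139, 0.001, 1.679]
force: [-0.7, -0.3, -0.7]
grip_width: 0.0063
grip_force: 50.0
```

```bash
python3 - <<'E'
from h import *
o=ctrl.get_obs();print(o["ee_pos"],o["eef_rot"],o["force"],o["moment"],o["grip_width"],o["grip_force"])
C={}
for n in("scene","side","wrist"):
    C[n]=cam(n);im,d=camera(n);cv2.imwrite(f"pics/{n}2.png",im);np.savez(f"{n}2.npz",im=im,d=d)
    for q in("pin_tip","pin_knob","eye_near","eye_far"):
        r=finder.pinpoint(n,q);print(n,q,[(np.round(x["location"],1).tolist(),round(x["conf"],2)) for x in r[:4]])
a=cv2.imread("pics/scene2.png")[80:300,180:400];b=cv2.imread("pics/side2.png")[90:310,150:370]
cv2.imwrite("pics/c2.png",cv2.resize(np.hstack([a,b]),(800,400),interpolation=cv2.INTER_CUBIC))
E
```

```text
[0.50031809 0.23837315 0.1699578 ] [-3.13942392e+00  5.92499485e-04  1.67865179e+00] [-0.70006829 -0.30581122 -0.66549967] [-0.02000665  0.11926734 -0.01557344] 0.006280460483108794 49.999812841415405
scene pin_tip [([300.2, 197.6], 0.89)]
scene pin_knob [([369.4, 267.9], 0.94)]
scene eye_near [([255.8, 176.4], 0.9)]
scene eye_far [([234.4, 146.5], 0.61)]
side pin_tip [([189.4, 176.4], 0.63), ([237.9, 127.1], 0.5)]
side pin_knob [([127.7, 169.6], 0.63), ([205.2, 89.1], 0.5)]
side eye_near [([266.9, 193.3], 0.76)]
side eye_far [([282.6, 220.4], 0.63)]
wrist pin_tip [([150.7, 225.8], 0.95)]
wrist pin_knob [([258.1, 177.5], 0.93)]
wrist eye_near []
wrist eye_far []
```

View pics/c2.png

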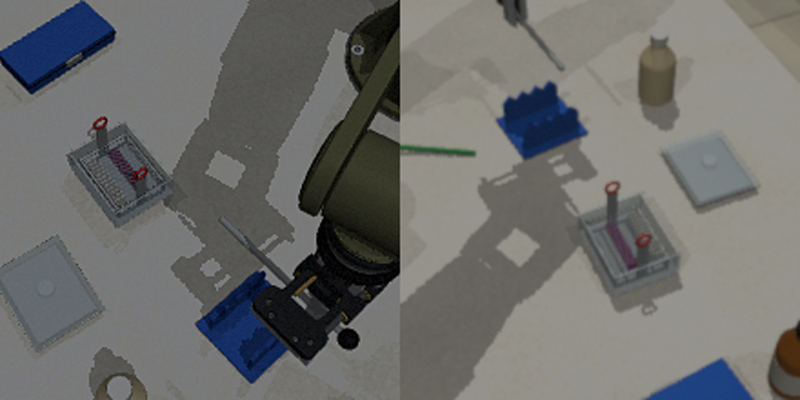

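View pics/wrist2.png

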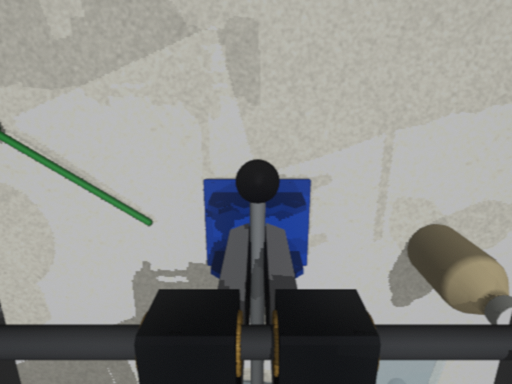

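The pin is held and clear of the rest. It lines up with the tool at wrist column 258. The red eyes are clear in both fixed views, at about (256,176) and (235,147) in scene, and (267,193) and (283,222) in side. Next I measure the eyes precisely from the red colour.

```bash
cat >> h.py <<'E'
def rings(im,guess,rad=9):
    hsv=cv2.cvtColor(im,cv2.COLOR_BGR2HSV).astype(int); g=im.astype(int)
    m=((hsv[...,0]<9)|(hsv[...,0]>174))&(hsv[...,1]>110)&(g[...,2]>60)
    out=[]
    for gx,gy in guess:
        yy,xx=np.nonzero(m); k=(np.hypot(xx-gx,yy-gy)<rad); p=np.stack([xx[k],yy[k]],1).astype(np.float32)
        e=cv2.minAreaRect(p); out.append((np.array([(p[:,0].min()+p[:,0].max())/2,(p[:,1].min()+p[:,1].max())/2]),len(p),np.ptp(p,axis=0)))
    return out
E
python3 - <<'E'
from h import *
s=cam("scene");d=cam("side")
a=np.load("scene2.npz")["im"];b=np.load("side2.npz")["im"]
ra=rings(a,[(256,176),(235,148)]);rb=rings(b,[(266.5,192.5),(283,222)])
E=[]
for x,y in zip(ra,rb):
    p=tri([ray(s,x[0]),ray(d,y[0])]);E.append(p);print(x,y,p.round(4),(proj(s,p)-x[0]).round(2),(proj(d,p)-y[0]).round(2))
v=E[1]-E[0];print(np.linalg.norm(v),"yaw",np.arctan2(-v[1],-v[0]))
for n,A,B in(("tip",(300.2,197.6),(237.9,127.1)),("knob",(369.4,267.9),(205.2,89.1))):
    p=tri([ray(s,A),ray(d,B)]);print(n,p.round(4),(proj(s,p)-A).round(2))
t=ctrl.get_obs();u=np.array([np.cos(t["eef_rot"][2]),np.sin(t["eef_rot"][2]),0])
g=t["ee_pos"]+[0,0,.0195]
for n,w in(("tip",-.15),("knob",.038)):
    q=g+w*u;print(n,"pred",q.round(4),proj(s,q).round(1),proj(d,q).round(1))
for n,im,x0,y0 in(("sc",a,222,132),("si",b,250,178)):
    cv2.imwrite(f"pics/z_{n}.png",cv2.resize(im[y0:y0+56,x0:x0+56],(400,400),interpolation=cv2.INTER_NEAREST))
t1=a[180:236,285:341];t2=b[95:151,200:256]
cv2.imwrite("pics/z.png",np.vstack([np.hstack([cv2.imread("pics/z_sc.png"),cv2.imread("pics/z_si.png")])[:300],cv2.resize(np.hstack([t1,t2]),(800,400),interpolation=cv2.INTER_NEAREST)[:300]]))
E
```

```text
(array([256.5, 175. ], dtype=float32), 23, array([7., 6.], dtype=float32)) (array([266.5, 193. ], dtype=float32), 7, array([3., 6.], dtype=float32)) [ 0.5225 -0.0584  0.0895] [ 0.17 -0.02] [0.17 0.01]
(array([234.5, 147. ], dtype=float32), 22, array([7., 6.], dtype=float32)) (array([283.5, 222. ], dtype=float32), 26, array([7., 6.], dtype=float32)) [ 0.5205 -0.1584  0.0905] [ 0.24 -0.02] [0.26 0.01]
0.10003413149495356 yaw 1.5508678005104406
tip [0.513  0.0896 0.1925] [ 0.9  -0.16]
knob [0.4955 0.2804 0.1863] [ 1.89 -0.36]
tip pred [0.517  0.0895 0.191 ] [299.4 198.8] [240.2 127.3]
knob pred [0.4968 0.2764 0.191 ] [370.  265.5] [207.2  88.8]
```

View pics/z.png

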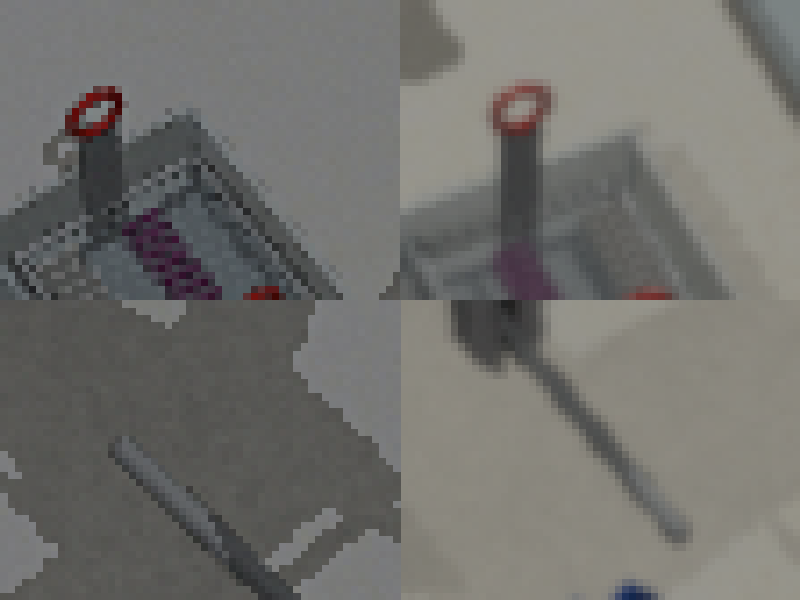

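```bash
python3 - <<'E'
from h import *
s=cam("scene");d=cam("side")
p=tri([ray(s,(301,198.8)),ray(d,(239.4,127.4))]);print(p)
mv([.526,.1116,.0695],1.551)
E
```

```text
[0.51483244 0.09092109 0.19035655]
from [0.5009 0.2386 0.1715] [3.1416 0.     1.6787] shift [-0.6449  0.0565  0.5098] turn 0.0203 t 6.5
```

Emit:
carry_out(motion=[[[-0.15,0.014,0],0.005],[[-0.3,0.028,0],0.01],[[-0.45,0.042,0],0.015],[[-0.64,0.056,0],0.02],[[-0.645,0.056,0.12],0.02],[[-0.645,0.056,0.24],0.02],[[-0.645,0.056,0.36],0.02],[[-0.645,0.056,0.44],0.02],[[-0.645,0.056,0.51],0.02],[[-0.645,0.056,0.51],0.02],[[-0.645,0.056,0.51],0.02],[[-0.645,0.056,0.51],0.02]])

```text
time_s: 7.7
ee_pos: [0.5265, 0.1116, 0.0704]
eef_rot: [3.14, -0.0, 1.553]
force: [-0.1, -0.7, -0.5]
grip_width: 0.0064
grip_force: 50.0
```

```bash
python3 - <<'E'
from h import *
o=ctrl.get_obs();print(o["ee_pos"],o["eef_rot"],o["force"],o["grip_width"])
ims={}
for n in("scene","side"):
    im,d=camera(n);ims[n]=im;np.savez(f"{n}3.npz",im=im,d=d);
    for q in("pin_tip","eye_near","eye_far"):
        r=finder.pinpoint(n,q);print(n,q,[(np.round(x["location"],1).tolist(),round(x["conf"],2)) for x in r[:3]])
t=ctrl.get_obs();u=np.array([np.cos(t["eef_rot"][2]),np.sin(t["eef_rot"][2]),0])
g=t["ee_pos"]+[0,0,.0195]
s=cam("scene");d=cam("side")
for w in(-.15,-.11): print(w,(g+w*u).round(4),proj(s,g+w*u).round(1),proj(d,g+w*u).round(1))
print(rings(ims["scene"],[(256,175.5),(235,147.5)]),rings(ims["side"],[(266.5,192.5),(283,222)]))
a=ims["scene"][140:210,225:295];b=ims["side"][150:220,225:295]
cv2.imwrite("pics/z3.png",cv2.resize(np.hstack([a,b]),(800,400),interpolation=cv2.INTER_NEAREST))
E
```

```text
[0.52645213 0.11164391 0.07043498] [ 3.14003530e+00 -2.26290223e-04  1.55307047e+00] [-0.0970089  -0.66803326 -0.54265086] 0.006362850603972176
scene pin_tip [([264.1, 176.5], 0.81), ([349.0, 227.8], 0.73), ([248.9, 177.0], 0.64)]
scene eye_near [([260.4, 176.5], 0.63)]
scene eye_far [([248.2, 177.7], 0.37), ([211.7, 242.3], 0.34)]
side pin_tip [([187.7, 174.9], 0.66), ([262.5, 188.1], 0.47)]
side eye_near [([267.2, 193.2], 0.8), ([304.8, 324.5], 0.39)]
side eye_far [([284.2, 218.3], 0.69), ([318.4, 184.1], 0.43)]
-0.15 [ 0.5233 -0.0384  0.0891] [261.1 181. ] [263.6 187.6]
-0.11 [0.524  0.0016 0.0891] [270.6 193. ] [257.4 177. ]
[(array([257. , 174.5], dtype=float32), 8, array([6., 5.], dtype=float32)), (array([234.5, 147. ], dtype=float32), 22, array([7., 6.], dtype=float32))] [(array([266., 193.], dtype=float32), 12, array([6., 6.], dtype=float32)), (array([283.5, 222. ], dtype=float32), 26, array([7., 6.], dtype=float32))]
```

View pics/z3.png

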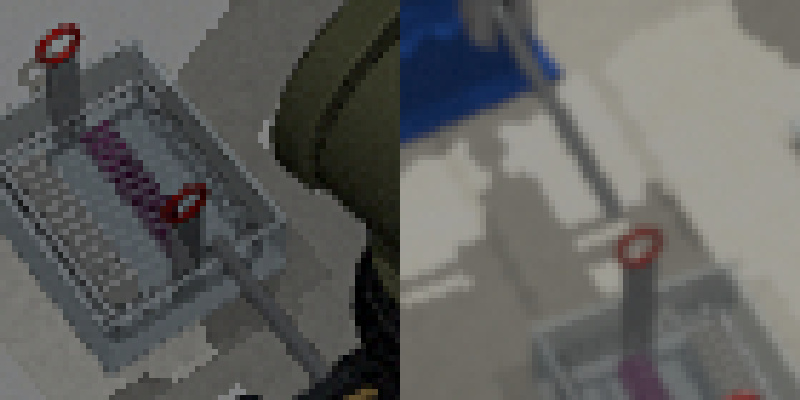

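The tip sits just short of the near eye in both views, at scene (262,181) and side (262,187), with the eye at (257,175) and (266,193). Next I fit the rod lines numerically.

```bash
cat >> h.py <<'E'
def fit(o,c,im,ws,g0,swing=5,show=False):
    # sample perpendicular profiles of the rod, return lateral px offsets from prediction
    u=np.array([np.cos(o["eef_rot"][2]),np.sin(o["eef_rot"][2]),0]);g=g0
    out=[]
    gray=im.astype(np.float32).mean(2)
    for w in ws:
        a=proj(c,g+w*u);b=proj(c,g+(w-.01)*u);t=(b-a)/np.linalg.norm(b-a);n=np.array([-t[1],t[0]])
        s=np.arange(-swing,swing+.01,.25);P=a+s[:,None]*n
        v=cv2.remap(gray,P[:,0].astype(np.float32)[:,None],P[:,1].astype(np.float32)[:,None],cv2.INTER_LINEAR)[:,0]
        out.append(v)
    return s,np.array(out)
E
python3 - <<'E'
from h import *
o=ctrl.get_obs();g=o["ee_pos"]+[0,0,.0195]
np.set_printoptions(linewidth=200)
for n,ws in(("side",(-.14,-.13,-.12,-.11,-.1,-.09,-.08)),("scene",(-.14,-.13,-.12,-.11,-.1,-.09))):
    im=np.load(n+"3.npz")["im"];s,v=fit(o,cam(n),im,ws,g);print(n,s[::2]);print(v[:,::2].astype(int))
    c=cam(n);u=np.array([np.cos(o["eef_rot"][2]),np.sin(o["eef_rot"][2]),0])
    a=proj(c,g-.15*u);b=proj(c,g-.16*u);t=(b-a)/np.linalg.norm(b-a);nn=np.array([-t[1],t[0]])
    E=dict(side=[(266.4,192.5),(283.5,222)],scene=[(256.6,175),(234.6,147.1)])[n]
    for e,w in zip(E,(-.17,-.27)):
        q=np.array(e)-proj(c,g+w*u);print("eye lat/long px",q@nn,q@t,"mm/px",10/np.linalg.norm(b-a), "n",nn)
    for dx in np.eye(3): print((proj(c,g-.17*u+dx*.01)-proj(c,g-.17*u))@nn/10)
E
```

```text
side [-5.  -4.5 -4.  -3.5 -3.  -2.5 -2.  -1.5 -1.  -0.5  0.   0.5  1.   1.5  2.   2.5  3.   3.5  4.   4.5  5. ]
[[150 154 155 155 155 154 151 143 131 112  95  89  86  92 106 120 131 138 142 142 141]
 [155 155 155 155 155 153 149 138 122 106  95  86  88  94 110 127 142 150 154 155 155]
 [155 155 155 154 155 154 150 144 130 111  95  89  86  94 107 124 138 149 153 155 156]
 [155 155 155 155 154 153 151 138 121 105  92  84  88  93 110 131 144 150 154 155 155]
 [156 156 156 156 155 154 147 137 122 106  94  89  85  94 105 121 137 148 152 154 155]
 [155 156 156 156 156 155 153 140 122 107  94  85  87  91 108 129 142 149 154 155 156]
 [155 156 156 156 155 154 145 133 116 100  89  87  86 101 119 135 147 154 155 155 155]]
eye lat/long px 0.07149542520370977 -0.7264916821592438 mm/px 3.1691081936900236 n [-0.86219439  0.50657757]
eye lat/long px 0.27200972265097684 -0.49610662984483384 mm/px 3.1691081936900236 n [-0.86219439  0.50657757]
-0.3753737175282394
0.006663073340980499
-0.1348999130635789
scene [-5.  -4.5 -4.  -3.5 -3.  -2.5 -2.  -1.5 -1.  -0.5  0.   0.5  1.   1.5  2.   2.5  3.   3.5  4.   4.5  5. ]
[[94 95 90 94 94 86 88 80 65 58 60 64 67 68 73 80 81 77 75 74 70]
 [88 83 76 71 76 81 75 64 57 55 58 62 63 61 55 55 63 67 64 62 61]
 [65 68 70 69 67 67 59 49 52 56 61 64 66 63 69 79 82 78 78 78 79]
 [65 65 66 67 66 66 66 60 54 56 61 66 67 67 67 72 79 77 78 80 79]
 [90 91 91 90 89 85 74 57 53 55 61 64 65 64 65 74 81 80 77 77 76]
 [87 87 87 88 88 89 90 75 57 53 60 66 68 69 75 85 89 89 89 89 89]]
eye lat/long px 0.1500599055780777 0.0657032494975387 mm/px 2.672393325843621 n [ 0.78405524 -0.62069106]
eye lat/long px 0.21812516031774787 0.2206278671574135 mm/px 2.672393325843621 n [ 0.78405524 -0.62069106]
-0.39066812672383544
0.006964821624844747
0.12520115974522977
```

Emit:
carry_out(motion=[[[0,0.0055,-0.0025],0],[[0,0.0055,-0.0025],0],[[-0.04,0.0055,-0.0025],0],[[-0.08,0.0055,-0.0025],0],[[-0.12,0.0055,-0.0025],0],[[-0.16,0.0055,-0.0025],0],[[-0.2,0.0055,-0.0025],0],[[-0.25,0.0055,-0.0025],0],[[-0.3,0.0055,-0.0025],0],[[-0.3,0.0055,-0.0025],0],[[-0.3,0.0055,-0.0025],0]])

```text
time_s: 9.2
ee_pos: [0.526, 0.0513, 0.07]
eef_rot: [3.142, -0.0, 1.552]
force: [0.4, -0.1, -1.0]
grip_width: 0.0065
grip_force: 50.0
```

```bash
python3 - <<'E'
from h import *
o=ctrl.get_obs();print(o["ee_pos"],o["eef_rot"],o["force"],o["moment"],o["time_s"])
ims={}
g=o["ee_pos"]+[0,0,.0195];u=np.array([np.cos(o["eef_rot"][2]),np.sin(o["eef_rot"][2]),0])
np.set_printoptions(linewidth=200)
for n in("scene","side"):
    im,d=camera(n);ims[n]=im;np.savez(f"{n}4.npz",im=im,d=d)
    c=cam(n);print(n,"tip pred",proj(c,g-.15*u).round(1))
    s,v=fit(o,c,im,(-.145,-.135,-.125,-.1,-.09,-.08),g);print(v[:,::2].astype(int))
    e=dict(side=(283.5,222),scene=(234.6,147.1))[n]
    print("far ring",rings(im,[e]))
    r=rings(im,[e])[0][0];a=proj(c,g-.2*u);b=proj(c,g-.21*u);t=(b-a)/np.linalg.norm(b-a);nn=np.array([-t[1],t[0]])
    w=min(np.arange(-.3,-.15,.001),key=lambda w:np.linalg.norm(proj(c,g+w*u)-r));print("far eye lat",(r-proj(c,g+w*u))@nn,"w",w)
a=ims["scene"][130:200,220:290];b=ims["side"][160:230,235:305]
cv2.imwrite("pics/z4.png",cv2.resize(np.hstack([a,b]),(800,400),interpolation=cv2.INTER_NEAREST))
E
```

```text
[0.52595932 0.0513469  0.06997011] [ 3.14154168e+00 -6.38950821e-05  1.55243938e+00] [ 0.44294153 -0.10629822 -1.03731927] [-0.06135092  0.0805067   0.01903951] 9.2
scene tip pred [247.1 163.8]
[[48 46 43 41 43 47 51 55 55 55 58 63 66 67 69 78 87 89 81 76 75]
 [62 58 45 38 40 47 45 44 53 58 60 65 67 70 77 87 90 88 82 72 67]
 [37 43 46 42 42 47 53 46 42 50 60 66 65 63 68 80 95 90 84 79 74]
 [41 36 37 39 40 39 37 37 42 53 62 67 69 73 75 78 90 99 90 79 69]
 [39 39 37 34 35 37 37 35 40 51 60 65 65 62 70 83 91 89 84 75 68]
 [50 37 30 27 25 38 46 42 42 49 60 58 58 56 53 59 55 43 38 39 41]]
far ring [(array([234.5, 147. ], dtype=float32), 20, array([7., 6.], dtype=float32))]
far eye lat 0.5173746732943995 w -0.2099999999999999
side tip pred [273.9 204.2]
[[ 87  87  88  89  90  90  90  88  87  86  87  88  88  89  90  93  95  99  94  87  80]
 [144 145 145 144 144 141 137 124 109  98  90  87  85  83  79  74  71  69  68  68  67]
 [157 157 158 158 158 158 155 150 133 115 100  90  83  79  75  71  68  67  67  67  67]
 [157 157 154 147 140 133 122 106  88  71  69  67  66  66  73  88  98 111 127 139 146]
 [158 158 158 157 157 157 150 137 121 106  92  89  87  94 105 119 135 149 154 156 157]
 [158 159 159 159 159 158 157 148 130 113  99  87  88  92 106 128 144 151 157 158 159]]
far ring [(array([283.5, 222. ], dtype=float32), 26, array([7., 6.], dtype=float32))]
far eye lat 0.7102914049233915 w -0.2079999999999999
```

View pics/z4.png

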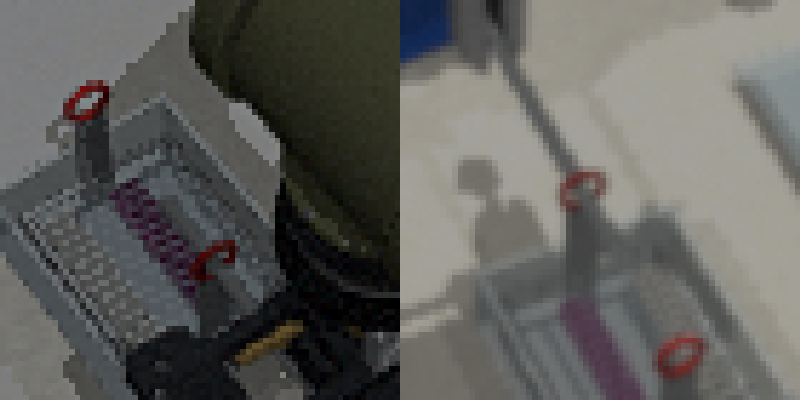

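In the side view the rod enters the near eye at about (266,192), and nothing has moved. The far eye lies on the rod line to within about 0.1 px in both views. I continue the insertion.

Emit:
carry_out(motion=[[[-0.06,0,0],0],[[-0.12,0,0],0],[[-0.16,0,0],0],[[-0.2,0,0],0],[[-0.24,0,0],0],[[-0.28,0,0],0],[[-0.32,0,0],0],[[-0.36,0,0],0],[[-0.4,0,0],0],[[-0.4,0,0],0],[[-0.4,0,0],0],[[-0.4,0,0],0]])

```text
time_s: 10.5
ee_pos: [0.5245, -0.0282, 0.0699]
eef_rot: [3.142, -0.0, 1.553]
force: [-0.6, 0.4, -0.4]
grip_width: 0.0063
grip_force: 50.0
```

```bash
python3 - <<'E'
from h import *
o=ctrl.get_obs();print(o["ee_pos"],o["eef_rot"],o["force"],o["moment"],o["time_s"])
ims={}
g=o["ee_pos"]+[0,0,.0195];u=np.array([np.cos(o["eef_rot"][2]),np.sin(o["eef_rot"][2]),0])
for n in("scene","side"):
    im,d=camera(n);ims[n]=im
    c=cam(n);print(n,"tip pred",proj(c,g-.15*u).round(1),rings(im,[dict(side=(283.5,222),scene=(234.6,147.1))[n]]))
a=ims["scene"][120:190,205:275];b=ims["side"][175:245,245:315]
cv2.imwrite("pics/z5.png",cv2.resize(np.hstack([a,b]),(800,400),interpolation=cv2.INTER_NEAREST))
E
```

```text
[ 0.52451785 -0.02822387  0.06994926] [ 3.14157982e+00 -2.10595685e-05  1.55320296e+00] [-0.5663247   0.42911919 -0.38635688] [-0.00882401  0.02500076  0.02324673] 10.5
scene tip pred [230.1 142.3] [(array([234., 147.], dtype=float32), 10, array([6., 6.], dtype=float32))]
side tip pred [288.  228.2] [(array([283.5, 222. ], dtype=float32), 16, array([7., 6.], dtype=float32))]
```

View pics/z5.png

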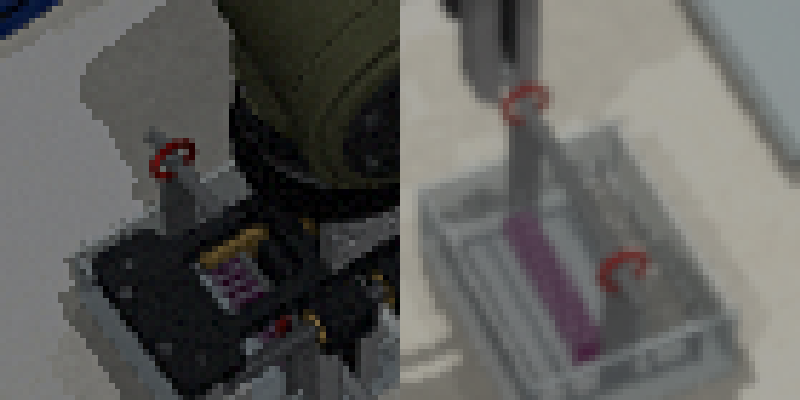

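The tip shows beyond the far eye, and the rack and dish are unmoved. Holding the rack from the pin's end would put a large moment on the pads. So I lower the pin onto the eyes, release it, and grip it again midway between the eyes.

Emit:
carry_out(motion=[[[0,0,0.008],0],[[0,0,0.016],0],[[0,0,0.016],0],[[0,0,0.016],0],[[0,0,0.016],0]])

```text
time_s: 11.1
ee_pos: [0.5245, -0.0284, 0.0668]
eef_rot: [3.142, 0.0, 1.553]
force: [0.1, -0.4, -0.6]
grip_width: 0.0064
grip_force: 50.0
```

Emit:
carry_out(motion=[[[0,0,0],0],[[0,0,0],0],[[0,0,0],0],[[0,0,0],0],[[0,0,0],0],[[0,0,0],0],[[0,0,0],0],[[0,0,0],0]], hand=0)

```text
time_s: 11.9
ee_pos: [0.5245, -0.0284, 0.0667]
eef_rot: [-3.142, 0.0, 1.553]
force: [-0.2, 0.5, -0.5]
grip_width: 0.0473
grip_force: 0.0
```

Emit:
carry_out(motion=[[[0,0,-0.06],0],[[0,0,-0.12],0],[[0,0,-0.2],0],[[0,0,-0.26],0],[[0,0,-0.26],0],[[-0.1,0,-0.26],0],[[-0.2,0,-0.26],0],[[-0.3,0,-0.26],0],[[-0.4,0,-0.26],0],[[-0.4,0,-0.26],0],[[-0.4,0,-0.26],0]])

```text
time_s: 13.0
ee_pos: [0.5229, -0.1082, 0.1184]
eef_rot: [-3.141, -0.0, 1.552]
force: [0.6, 0.0, 0.8]
grip_width: 0.0467
grip_force: 0.0
```

```bash
python3 - <<'E'
from h import *
o=ctrl.get_obs();print(o["ee_pos"],o["eef_rot"],o["force"],o["grip_width"],o["time_s"])
c=cam("wrist");im,d=camera("wrist");cv2.imwrite("pics/w6.png",im)
for q in("eye_near","eye_far","pin_knob"):
    for x in finder.pinpoint("wrist",q)[:2]: print(q,x["location"],x["conf"],at_z(c,x["location"],.087))
a=camera("scene")[0][100:250,190:340];b=camera("side")[0][120:270,200:350]
cv2.imwrite("pics/c6.png",np.hstack([cv2.resize(im,(400,300)),cv2.resize(b,(400,300),interpolation=cv2.INTER_CUBIC)]))
E
```

```text
[ 0.52289134 -0.10824722  0.11841016] [-3.14103658e+00 -2.80858263e-04  1.55228647e+00] [0.63437425 0.0401312  0.8393182 ] 0.04674383016652047 13.0
eye_near [259.9, 145.2] 0.72 [ 0.52551025 -0.05907392  0.087     ]
eye_far [257.3, 283.2] 0.58 [ 0.52206489 -0.15837692  0.087     ]
pin_knob [258.1, 23.5] 0.65 [0.52559525 0.01080958 0.087     ]
```

View pics/c6.png

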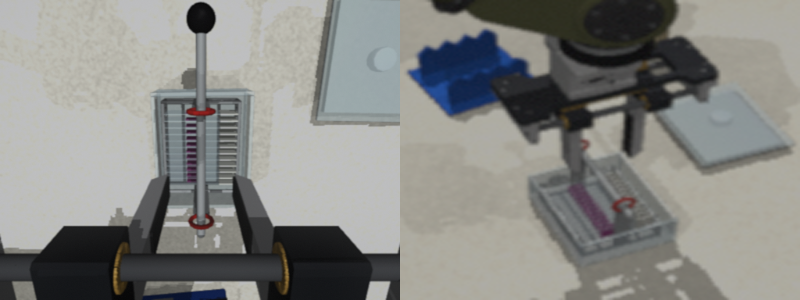

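The wrist view shows the pin through both red eyes, at rows 145 and 283, and centred between the open fingers. I lower and grip in the middle.

Emit:
carry_out(motion=[[[0,0,0.08],0],[[0,0,0.16],0],[[0,0,0.22],0],[[0,0,0.265],0],[[0,0,0.265],0],[[0,0,0.265],0],[[0,0,0.265],0]])

```text
time_s: 14.0
ee_pos: [0.5235, -0.1085, 0.0664]
eef_rot: [3.141, 0.0, 1.553]
force: [-0.2, -0.3, 0.4]
grip_width: 0.0471
grip_force: 0.0
```

Emit:
carry_out(motion=[[[0,0,0],0],[[0,0,0],0],[[0,0,0],0],[[0,0,0],0],[[0,0,0],0],[[0,0,0],0],[[0,0,0],0],[[0,0,0],0],[[0,0,0],0],[[0,0,0],0]], hand=1, force=60)

```text
time_s: 15.0
ee_pos: [0.5231, -0.1085, 0.0658]
eef_rot: [3.142, 0.0, 1.553]
force: [-0.1, -0.7, 0.3]
grip_width: 0.0064
grip_force: 60.0
```

Emit:
carry_out(motion=[[[0,0,-0.02],0],[[0,0,-0.04],0],[[0,0,-0.06],0],[[0,0,-0.08],0],[[0,0,-0.1],0],[[0,0,-0.1],0],[[0,0,-0.1],0],[[0,0,-0.1],0]])

```text
time_s: 15.8
ee_pos: [0.523, -0.1084, 0.0856]
eef_rot: [-3.141, -0.0, 1.553]
force: [0.4, -0.4, -3.3]
grip_width: 0.0064
grip_force: 60.0
```

```bash
python3 - <<'E'
from h import *
o=ctrl.get_obs();print(o["ee_pos"],o["force"],o["moment"],o["grip_width"],o["grip_force"],o["time_s"])
im,d=camera("wrist");b=camera("side")[0][120:270,200:350]
cv2.imwrite("pics/c7.png",np.hstack([cv2.resize(im,(400,300)),cv2.resize(b,(400,300),interpolation=cv2.INTER_CUBIC)]))
E
```

```text
[ 0.52297254 -0.10840011  0.08556407] [ 0.39244157 -0.39594689 -3.25163048] [-0.13861391  0.09203964  0.01367697] 0.006353149928588001 59.99850511550903 15.8
```

View pics/c7.png

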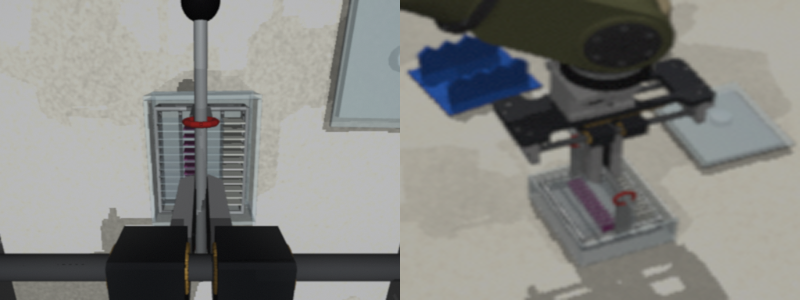

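The rack is hanging from the pin, with about 3.3 N on the wrist, and it stays level. I continue straight up.

Emit:
carry_out(motion=[[[0,0,-0.03],0],[[0,0,-0.07],0],[[0,0,-0.11],0],[[0,0,-0.15],0],[[0,0,-0.19],0],[[0,0,-0.23],0],[[0,0,-0.27],0],[[0,0,-0.31],0],[[0,0,-0.34],0],[[0,0,-0.36],0],[[0,0,-0.37],0],[[0,0,-0.37],0]])

```text
time_s: 17.1
ee_pos: [0.5231, -0.1084, 0.1598]
eef_rot: [3.142, 0.0, 1.553]
force: [0.4, 0.4, -3.2]
grip_width: 0.0063
grip_force: 60.0
```

Emit:
carry_out(motion=[[[0,0,0],0],[[0,0,0],0],[[0,0,0],0],[[0,0,0],0],[[0,0,0],0],[[0,0,0],0],[[0,0,0],0],[[0,0,0],0],[[0,0,0],0],[[0,0,0],0],[[0,0,0],0],[[0,0,0],0]])

```text
time_s: 18.3
ee_pos: [0.5231, -0.1084, 0.1597]
eef_rot: [-3.142, 0.0, 1.553]
force: [-0.2, 0.4, -3.6]
grip_width: 0.006
grip_force: 60.0
```

Emit:
carry_out(motion=[[[0,0,0],0],[[0,0,0],0],[[0,0,0],0],[[0,0,0],0],[[0,0,0],0],[[0,0,0],0],[[0,0,0],0],[[0,0,0],0],[[0,0,0],0],[[0,0,0],0],[[0,0,0],0],[[0,0,0],0]])

```text
time_s: 19.5
ee_pos: [0.5231, -0.1084, 0.1598]
eef_rot: [3.142, 0.0, 1.553]
force: [0.5, 0.2, -2.8]
grip_width: 0.0067
grip_force: 60.0
```

```bash
python3 - <<'E'
from h import *
o=ctrl.get_obs();print(o["ee_pos"],o["force"],o["moment"],o["grip_width"],o["grip_force"],o["time_s"])
I=[camera("side")[0].astype(int)]
for _ in range(8): I.append(camera("side")[0].astype(int))
print("pixel change",[int((abs(x-I[0])[120:270,200:350].max(2)>25).sum()) for x in I])
b=I[-1].astype(np.uint8)
for e in rings(b,[(264,165),(281,196)],12): print(e)
im=camera("wrist")[0]
cv2.imwrite("pics/c8.png",np.hstack([cv2.resize(im,(400,300)),cv2.resize(b[120:270,200:350],(400,300),interpolation=cv2.INTER_CUBIC)]))
E
```

```text
[ 0.52309528 -0.10843295  0.15975838] [ 0.54543792  0.17070679 -2.84153365] [-0.07801708  0.05518858 -0.0302969 ] 0.006680502935993514 59.9984872341156 19.5
pixel change [0, 0, 0, 0, 0, 0, 0, 0, 0]Traceback (most recent call last):
  File "<stdin>", line 7, in <module>
  File "h.py", line 29, in rings
    e=cv2.minAreaRect(p); out.append((np.array([(p[:,0].min()+p[:,0].max())/2,(p[:,1].min()+p[:,1].max())/2]),len(p),np.ptp(p,axis=0)))
                                                 ~~~~~~~~~~^^
    return umr_minimum(a, axis, None, out, keepdims, initial, where)
ValueError: zero-size array to reduction operation minimum which has no identity
```

```bash
python3 - <<'E'
from h import *
o=ctrl.get_obs();A=(o["ee_pos"]+[0,0,.0155]);u=np.array([np.cos(o["eef_rot"][2]),np.sin(o["eef_rot"][2]),0])
for n in("side","scene","wrist"):
    c=cam(n);camera(n)
    print(n,"pred near/far",proj(c,A+.05*u).round(1),proj(c,A-.05*u).round(1))
    for q in("eye_near","eye_far","pin_knob","dish"):
        print(q,[(np.round(x["location"],1).tolist(),round(x["conf"],2)) for x in finder.pinpoint(n,q)[:2]])
E
```

```text
side pred near/far [267.4 169.1] [285.7 198.7]
eye_near [([267.1, 168.1], 0.85)]
eye_far [([284.9, 197.5], 0.6)]
pin_knob [([127.7, 169.7], 0.78)]
dish [([274.3, 233.1], 0.87)]
scene pred near/far [255.5 155.8] [231.7 126.6]
eye_near []
eye_far [([231.5, 129.1], 0.64), ([320.8, 258.2], 0.17)]
pin_knob [([425.6, 218.3], 0.7), ([275.6, 177.5], 0.68)]
dish [([241.6, 181.0], 0.94)]
wrist pred near/far [257.4 159. ] [257.3 328. ]
eye_near [([259.5, 157.8], 0.62)]
eye_far []
pin_knob [([256.7, 0.0], 0.91)]
dish []
```

Both eyes are within a few pixels of where a level rack would put them, the picture is still, and the dish hasn't moved. I hand in.

```bash
python3 -c "
from station import ctrl
print(ctrl.hand_in())"
```

```text
the job is handed in; nothing more can be done
None
```

The job is handed in: by my measurements the rack hangs level and still from the pin through both eyes, about 90 mm above the bench over the unmoved dish; no verdict came back, and I viewed 11 pictures against the limit of 10.

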